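# Tip a sanding disc up in its pocket and stand it in the rack

### The job

Take the orange sanding disc out of the plywood caddy: it lies flush, so push down its side nearer the robot (over the open well) until it tips, leans against the pocket wall and stays with its far edge standing up, then grip that edge. Stand the disc upright in the empty slot of the green rack, without dropping it, and let go; leave the grey disc in its pocket and the blue disc in its slot.

Things in the scene. Friction and masses are not known exactly. Their poses are not given: they have to be found in the camera images.
- sanding_disc_center (a point): Centre (half-way through the thickness) of the orange flap sanding disc: solid, round, 108 mm in diameter, 10 mm thick, about 130 g (hidden mass varies), orange with a black hub; the black bore is only painted. z axis is the disc's axis (normal to its faces). It starts flat in one of the caddy's two pockets, its top flush with the caddy's top.
- cutting_disc_center (a point): Centre of the grey disc with a steel-coloured hub, same size (108 x 10 mm), lying flat in the caddy's other pocket; leave it there.
- caddy: Fixed plywood caddy, 160 (x) by 290 (y) by 64 mm high; origin at the centre of its underside, z up, x away from the robot (up to 0.25 rad off). Two round pockets, 124 mm across, 144 mm apart along y. The far (+x) part of each pocket is a ledge 10 mm below the top; it ends in a straight white-lined edge along y, 20 mm to the robot's side (-x) of the pocket's centre. Nearer than that is an open well.
- pocket_left (a point): Centre of the mouth of the pocket on the caddy's +y side, at the caddy's top (64 mm above the table); axes as the caddy's. The well before its ledge is 42 mm long (x), with an upright round wall and a floor 60 mm below the top. A disc on the ledge overhangs it by about 34 mm.
- pocket_right (a point): The same for the pocket on the -y side. A disc pushed down about 22 mm below the caddy's top, 43 mm to the robot's side (-x) of the pocket's centre, turns over the ledge's edge and slides till that rim stands on the well floor; left alone it stays, leaning on the ledge's edge, 60 to 80 degrees from level, its far rim raised 35 to 50 mm above the caddy's top.
- free_slot (a point): Where the centre of a disc standing in the fixed rack's empty slot comes to be, 66 mm above the table. x: across the slot, the axis of a standing disc (away from the robot, up to 0.3 rad off); y: along it. Slot 16 mm wide, open above, between green uprights 8 mm thick, 45 mm high; end blocks (80 mm apart, 30 mm high) carry the rim. The other slot is 64 mm farther along x.
- worn_disc_center (a point): Centre of the blue worn disc (108 x 10 mm) standing on edge in the rack's other slot (+x of the empty one); leave it there.

How it is judged (in metres and radians):
On the way, in this order (a step that is already met when the one before it is completed fails the run):
1. the orange disc is tipped up in its pocket: it leans more than 25 degrees from level, still inside the caddy, with the fingers off it (angle between sanding_disc_center's own z axis and vertical above 0.45 rad and height (world z) of sanding_disc_center below 0.085 m and contact force between the fingers and sanding_disc below 0.05 N and (horizontal distance between sanding_disc_center and pocket_left below 0.045 m or horizontal distance between sanding_disc_center and pocket_right below 0.045 m)), for 0.2 s.
2. the orange disc is held by the fingers and lifted clear of the caddy (contact force between the fingers and sanding_disc above 0.5 N and height (world z) of sanding_disc_center above 0.1 m and contact force between sanding_disc and caddy below 0.05 N), for 0.1 s.
At the end, for the whole second after the job is handed in: The orange disc stands at rest on edge in the rack's empty slot, its centre within 8 mm across and along and 6 mm in height of the slot's disc centre, its axis within 0.25 rad of the slot's x axis; the grey disc lies flat (within 0.15 rad) within 12 mm of where it was, the blue disc within 15 mm (x of sanding_disc_center in the frame of free_slot between -0.008 and 0.008 m and y of sanding_disc_center in the frame of free_slot between -0.008 and 0.008 m and z of sanding_disc_center in the frame of free_slot between -0.006 and 0.006 m and angle between the z axis of sanding_disc_center and the x axis of free_slot, either way round below 0.25 rad and linear speed of sanding_disc below 0.02 m/s and distance of cutting_disc_center from where it was at the start of the episode below 0.012 m and angle between cutting_disc_center's own z axis and vertical below 0.15 rad and distance of worn_disc_center from where it was at the start of the episode below 0.015 m); the robot touches nothing.
It fails at once if the orange disc is dropped (moves faster than 0.5 m/s out of the fingers) within 120 mm of the empty slot (horizontal distance between sanding_disc_center and free_slot below 0.12 m and contact force between the fingers and sanding_disc below 0.05 N and linear speed of sanding_disc above 0.5 m/s).
It fails at once if the grey disc is tipped or moved out of place (distance of cutting_disc_center from where it was at the start of the episode above 0.02 m or angle between cutting_disc_center's own z axis and vertical above 0.4 rad).
It fails at once if the blue disc is knocked out of its slot (distance of worn_disc_center from where it was at the start of the episode above 0.03 m).
It also fails if it takes over 59 s, if anything falls off the work surface, if the arm or the gripper's body presses on something with over 40 N, if the wrist force passes 120 N, or if a joint passes its speed limit or range.

### The arm

A 7-joint arm with a two-finger parallel gripper is mounted at the origin on the work surface. World frame = base frame: x ahead of the robot, y to its left, z up, the work surface at z = 0. Lengths are in mm, angles in rad, forces in N, time in s.
With the tool pointing down it reaches from about 350 to 900 mm from the base axis. Payload 8.1 kg.
Tool frame: the origin (TCP) lies on the mounting face of the last link; the fingertips stand 173 mm ahead of it and the grasp point (between the pads) lies 155 mm ahead of it (arm.grip_depth is the distance from the TCP to the grasp point, in mm); z points along the fingers, y is the direction in which the jaws open and shut (so a half turn about z gives the same grasp; the last joint's range is limited). The gripper opens to 85 mm and grips with 20 to 120 N. Pads are 22 mm wide; open, the fingers measure 114 mm over their backs; the gripper's body (76 mm by 85 mm) begins 54 mm behind the grasp point. The pads swing forward as they close: fully open they stand 13 mm farther back than shut.
Start: joints at [1.078, 0.434, 0.025, 1.573, -0.012, 1.134, -0.075], TCP at [237.479, -578.132, 404.723] pointing down, gripper open.
Joint ranges: [-2.62, 2.62], [-0.44, 2.09], [-1.27, 1.32], [0.08, 2.57], [-1.32, 4.46], [0.12, 2], [-2.74, 2.74]. Speed limits (rad/s): [2.22, 2.22, 3.01, 3.01, 3.14, 3.14, 3.14].

### API

Orientations are given as [roll, pitch, yaw] about the fixed x, y, z axes, in that order (R = Rz(yaw) Ry(pitch) Rx(roll)).
In Python, from rig import arm gives the robot as it stands.
- The arm moves only by the tool step_arm, never from a script. Its argument "targets" is a list of rows, each an object with "translation": the shift along the world's x, y, z in cm, a list of three; "twist": the turn about the world's z in rad; "hand": the gripper command: -1 is fully open, 1 is shut, values between are in proportion. In form: [{"translation": [dx, dy, dz], "twist": twist, "hand": hand}, ...]. A call has exactly 5 rows; each row is the pose to reach, as a shift and turn from the pose measured when the call began; what a row does not reach only later rows make up. A row lasts 1/10 s, in which the tool goes at most 50 mm and 8.59 degrees, less where a joint would pass 70% of its speed; a pose out of reach is approached as far as the arm can. A call with a gripper value outside its range is refused whole. The fingers move at their own pace and stop on an object; "force" is the grip in N (left out, the last holds). Time passes only in rows, so rows that repeat a pose let the fingers close, or fill a call up. It gives the time, the measured TCP pose, the force and the opening at its end, in the units of the state.
- arm.observe(): the state, without advancing time (a new reading comes with each control period).
- arm.snapshot(name): name is "scene" or "side" or "wrist"; returns the picture (384x512x3 uint8, red, green, blue); there is no depth.
- arm.camera_params(name): a dict with "K" (3x3 intrinsics, pixels), "k1" (the pictures are not rectified: a ray, as slopes to the right and down, at radius r is drawn at 1 + k1 r^2 times it, then the intrinsics apply), "rvec" (rotation vector, rad) and "tvec" (3), from world to camera coordinates, as OpenCV has them; the wrist camera has in their place "hand_eye" (4x4, takes a point from camera to tool coordinates, whose origin is the TCP and whose axes are the flange's). Camera axes: x right, y down, z forward; pixel columns grow to the right and rows downward; lengths in mm; the calibration is good to about 2 mm. A picture is of the moment at which its call begins: read the wrist's pose just before it. camera_params takes no time and is no camera call.
- arm.job_done(): hands the job in, once; it reports no verdict.
Trained networks look in the newest picture that a camera, given by its name, has taken for a name from the list of things; names that differ only in an ending like _2 or _b are one class to them, and where a whole thing is asked for, a point or a joint stands for the part that bears it (a point fixed in the world has none). Each returns a list of dicts, best first, with "conf" (0 to 1); they miss things now and then, are a little off and sometimes report something else, mostly with a low value. They report only what shows in the picture. A call takes as long as a camera call.
- arm.recognise(name, camera): "at" ([column, row] in pixels, amid what is visible of it).
- arm.place_of(name, camera): "at" ([column, row] in pixels: a listed point, or the origin of a listed thing).
The state is a dict: "clock": time; "qpos": joint angles; "qd": joint speeds; "tau": joint torques, N m; "tcp_pos": TCP position; "eef_rot": TCP orientation; "force": force on the tool from outside, world axes, zero at the start; "wrist_torque": the same for the moment, N m; "opening": finger opening in mm.
Only numpy, scipy, OpenCV 4.12 (cv2) and the standard library are available. Lean on these libraries where they do the work, as an engineer would, in place of code of your own. Each camera call takes 0.05 s, during which the arm holds its last target. There are 200 camera calls.

## Working session

There is one attempt and no reset: what is moved stays moved. The work goes in short steps, Python scripts to look and compute and a tool call to move; the robot and the scene stay as the last step left them, time stands still between calls to the robot, and variables do not carry over. Pictures are saved under pics/ and viewed, about 8 in all and at most 12, crops included, and the job is handed in when it is done.

Besides the shell and the picture viewer there is one more tool, called as name([rows], argument=value, ...), one row to a line, values as JSON. step_arm: Moves the arm, as the interface text tells. Its arguments: {"type":"object","properties":{"targets":{"type":"array","items":{"type":"object","properties":{"translation":{"type":"array","items":{"type":"number"}},"twist":{"type":"number"},"hand":{"type":"number"}}}},"force":{"type":"number"}},"required":["targets"]}

```bash
ls; mkdir -p pics; cat > h.py <<'E'
import numpy as np, cv2
from rig import arm
from scipy.spatial.transform import Rotation as R
def cam(name):
    p=arm.camera_params(name); K=np.array(p['K']); 
    if 'hand_eye' in p:
        s=arm.observe(); T=np.eye(4); T[:3,:3]=R.from_euler('xyz',s['eef_rot']).as_matrix(); T[:3,3]=s['tcp_pos']
        W=T@np.array(p['hand_eye'])
    else:
        W=np.eye(4); r=R.from_rotvec(np.ravel(p['rvec'])).as_matrix(); W[:3,:3]=r.T; W[:3,3]=-r.T@np.ravel(p['tvec'])
    return K,p['k1'],W
def ray(c,uv):
    K,k1,W=c; d=np.array([(uv[0]-K[0,2])/K[0,0],(uv[1]-K[1,2])/K[1,1]]); s=d.copy()
    for _ in range(30): s=d/(1+k1*(s@s))
    v=W[:3,:3]@np.r_[s,1]; return W[:3,3],v/np.linalg.norm(v)
def onz(c,uv,z):
    o,v=ray(c,uv); return o+v*(z-o[2])/v[2]
def proj(c,P):
    K,k1,W=c; q=W[:3,:3].T@(np.array(P,float)-W[:3,3]); s=q[:2]/q[2]; s=s*(1+k1*(s@s)); return np.array([K[0,0]*s[0]+K[0,2],K[1,1]*s[1]+K[1,2]])
def tri(rays):
    A=np.zeros((3,3));b=np.zeros(3)
    for o,v in rays: M=np.eye(3)-np.outer(v,v);A+=M;b+=M@o
    x=np.linalg.solve(A,b); return x,[np.linalg.norm((np.eye(3)-np.outer(v,v))@(x-o)) for o,v in rays]
def snap(name,f=None):
    c=cam(name); im=arm.snapshot(name)
    if f: cv2.imwrite('pics/'+f,cv2.cvtColor(im,cv2.COLOR_RGB2BGR))
    return c,im
E
cat > a.py <<'E'
from h import *
np.set_printoptions(precision=1,suppress=True)
names=['sanding_disc_center','cutting_disc_center','caddy','pocket_left','pocket_right','free_slot','worn_disc_center']
ims=[];C={}
for n in ['scene','side']:
    C[n],im=snap(n); ims.append(im)
cv2.imwrite('pics/1.png',cv2.cvtColor(cv2.resize(np.vstack(ims),None,fx=.78,fy=.78),cv2.COLOR_RGB2BGR))
for n in names:
    rs=[]
    for k in C:
        d=arm.place_of(n,k); print(n,k,[(np.round(x['at']),round(x['conf'],2)) for x in d[:2]])
        if d: rs.append(ray(C[k],d[0]['at']))
    if len(rs)==2: print('   ',*tri(rs))
s=arm.observe(); print(s)
for k in C: print(k,C[k][2])
E
python3 a.py
```

```text
pics
sanding_disc_center scene [(array([336., 236.]), 0.81), (array([168., 149.]), 0.25)]
sanding_disc_center side [(array([256., 139.]), 0.93)]
    [533.7 207.6  65.1] [np.float64(5.493388061585646), np.float64(5.4933880615856046)]
cutting_disc_center scene [(array([286., 203.]), 0.56)]
cutting_disc_center side [(array([258., 176.]), 0.91), (array([280., 301.]), 0.41)]
    [526.6  65.3  61.2] [np.float64(0.28430383927870523), np.float64(0.28430383927865527)]
caddy scene [(array([307., 232.]), 0.92)]
caddy side [(array([257., 179.]), 0.81)]
    [528.5 134.6 -11.6] [np.float64(1.098972812366713), np.float64(1.098972812366756)]
pocket_left scene [(array([307., 232.]), 0.29)]
pocket_left side [(array([259., 139.]), 0.93)]
    [557.  158.4  91.4] [np.float64(23.70362600772195), np.float64(23.703626007721844)]
pocket_right scene []
pocket_right side [(array([259., 174.]), 0.97), (array([282., 299.]), 0.31)]
free_slot scene [(array([179., 131.]), 0.9)]
free_slot side []
worn_disc_center scene [(array([171., 146.]), 0.78)]
worn_disc_center side [(array([281., 300.]), 0.91)]
    [ 546.8 -272.3   67.4] [np.float64(2.2029885919359997), np.float64(2.2029885919360344)]
{'clock': 0.8, 'qpos': array([ 1.1,  0.4,  0. ,  1.6, -0. ,  1.1, -0.1]), 'qd': array([ 0., -0.,  0., -0.,  0., -0., -0.]), 'tau': array([ -0. , -67. ,   1. , -31.7,   0. ,   0. ,   0. ]), 'tcp_pos': array([ 237.5, -578.1,  404.8]), 'eef_rot': array([ 3.1, -0. ,  0.4]), 'force': array([0.5, 0.5, 0.5]), 'wrist_torque': array([ 0.1,  0. , -0. ]), 'opening': 85.57146416477848}
scene [[ -0.6   0.7  -0.5 974. ]
 [  0.8   0.5  -0.3 278. ]
 [ -0.   -0.5  -0.8 856.6]
 [  0.    0.    0.    1. ]]
side [[   1.    -0.     0.1  488.8]
 [  -0.1   -0.7    0.7 -596.7]
 [   0.    -0.7   -0.7  662.9]
 [   0.     0.     0.     1. ]]
```

View pics/1.png

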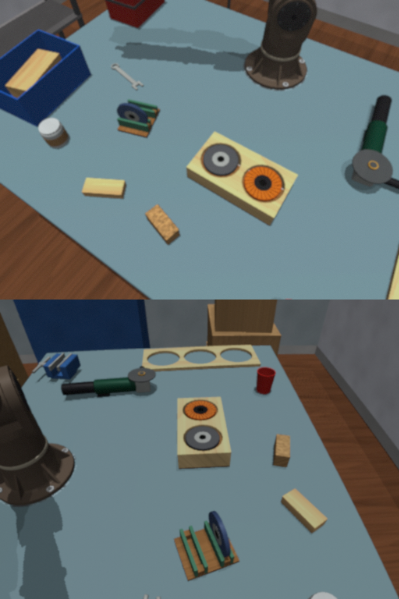

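step_arm([
  {"translation": [20, 30, 0], "twist": 1.0, "hand": -1},
  {"translation": [20, 30, 0], "twist": 1.0, "hand": -1},
  {"translation": [20, 30, 0], "twist": 1.0, "hand": -1},
  {"translation": [20, 30, 0], "twist": 1.0, "hand": -1},
  {"translation": [20, 30, 0], "twist": 1.0, "hand": -1},
])

```text
clock: 1.3
tcp_pos: [376.9, -368.3, 405.1]
eef_rot: [3.141, 0.0, 1.146]
force: [1.2, -0.4, -1.0]
opening: 85.5
```

```bash
python3 -c "
from h import *
print(np.round(arm.camera_params('wrist')['hand_eye'],2),arm.camera_params('wrist')['K'])
s=arm.observe();print(s['tcp_pos'],s['eef_rot'],s['qpos'],s['clock'])"
```

```text
[[ 0.   -0.95 -0.3  77.64]
 [ 1.    0.    0.    0.99]
 [-0.   -0.3   0.95 30.49]
 [ 0.    0.    0.    1.  ]] [[290.72577396   0.         260.84287192]
 [  0.         290.72577396 189.38474559]
 [  0.           0.           1.        ]]
[ 376.88715869 -368.32326885  405.06838726] [3.14085453e+00 4.05498533e-04 1.14573555e+00] [ 0.85098362  0.29042922 -0.22621403  1.79584113  0.07386158  1.06268062
  0.17294776] 1.3
```

step_arm([
  {"translation": [12, 10, 0], "twist": 0.4, "hand": -1},
  {"translation": [12, 10, 0], "twist": 0.4, "hand": -1},
  {"translation": [12, 10, 0], "twist": 0.4, "hand": -1},
  {"translation": [12, 10, 0], "twist": 0.4, "hand": -1},
  {"translation": [12, 10, 0], "twist": 0.4, "hand": -1},
])

```text
clock: 1.8
tcp_pos: [498.2, -266.6, 405.0]
eef_rot: [3.14, -0.0, 1.549]
force: [-0.2, -0.7, -0.1]
opening: 85.4
```

```bash
cat > w.py <<'E'
from h import *
import sys,pickle
np.set_printoptions(precision=1,suppress=True)
f=sys.argv[1]
c,im=snap('wrist',f+'.png')
s=arm.observe();print(s['tcp_pos'],s['eef_rot'],s['clock'])
out={'cam':c}
for n in sys.argv[2:]:
    d=arm.place_of(n,'wrist'); out[n]=d
    print(n,[(x['at'],round(x['conf'],2),onz(c,x['at'],66 if n in('free_slot','worn_disc_center') else 64)) for x in d[:2]])
pickle.dump(out,open(f+'.pkl','wb'))
E
python3 w.py r1 free_slot worn_disc_center
```

```text
[ 496.8 -268.4  404.8] [3.1 0.  1.5] 1.85
free_slot [([252.9, 196.4], 0.83, array([ 490.4, -294.6,   66. ]))]
worn_disc_center [([308.0, 177.5], 0.57, array([ 551.5, -274. ,   66. ]))]
```

View pics/r1.png

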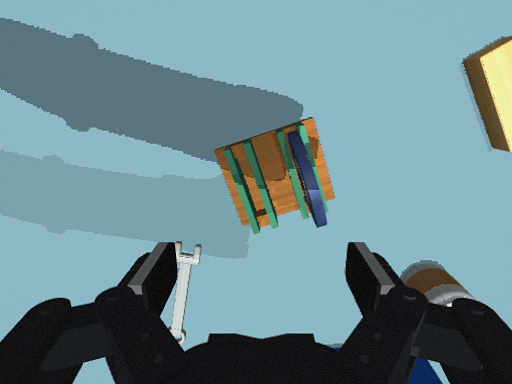

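step_arm([
  {"translation": [3, 25, 0], "twist": 0.0, "hand": -1},
  {"translation": [3, 25, 0], "twist": 0.0, "hand": -1},
  {"translation": [3, 25, 0], "twist": 0.0, "hand": -1},
  {"translation": [3, 25, 0], "twist": 0.0, "hand": -1},
  {"translation": [3, 25, 0], "twist": 0.0, "hand": -1},
])

```text
clock: 2.45
tcp_pos: [525.1, -20.3, 405.2]
eef_rot: [3.141, 0.002, 1.538]
force: [1.1, 0.2, -0.3]
opening: 85.3
```

step_arm([
  {"translation": [0, 13, -10], "twist": 0.0, "hand": 1},
  {"translation": [0, 13, -10], "twist": 0.0, "hand": 1},
  {"translation": [0, 13, -10], "twist": 0.0, "hand": 1},
  {"translation": [0, 13, -10], "twist": 0.0, "hand": 1},
  {"translation": [0, 13, -10], "twist": 0.0, "hand": 1},
])

```text
clock: 2.95
tcp_pos: [524.5, 109.9, 304.0]
eef_rot: [-3.139, 0.003, 1.539]
force: [1.0, -0.8, 0.2]
opening: 12.0
```

```bash
python3 w.py c1 sanding_disc_center cutting_disc_center pocket_left pocket_right
```

```text
[525.2 108.5 305. ] [-3.1  0.   1.5] 3.0
sanding_disc_center [([270.6, 71.1], 0.55, array([534.6, 203.1,  64. ]))]
cutting_disc_center [([272.6, 257.5], 0.9, array([533.4,  61.8,  64. ]))]
pocket_left []
pocket_right []
```

View pics/c1.png

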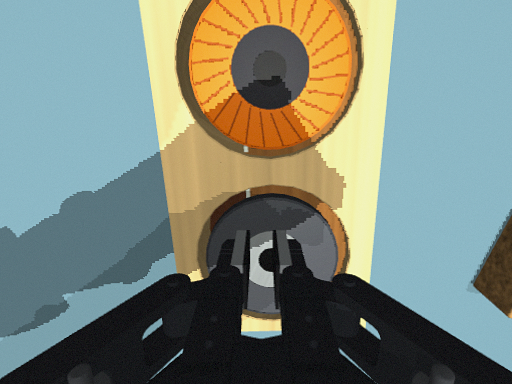

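```bash
cat > b.py <<'E'
from h import *
import pickle
np.set_printoptions(precision=1,suppress=True)
c=pickle.load(open('c1.pkl','rb'))['cam']
for n,uv in dict(L0=(140,0),L1=(170,270),R0=(396,0),R1=(371,270),mk1=(246,149),mk2=(248,193),pl=(176,65),pr=(364,65),pb=(269,159),dl=(188,65),dr=(355,65)).items(): print(n,onz(c,uv,64))
im=cv2.imread('pics/c1.png'); hsv=cv2.cvtColor(im,cv2.COLOR_BGR2HSV)
# caddy edges fitted on colour
m=cv2.inRange(hsv,(18,50,60),(35,200,255))
L=[];Rr=[]
for v in range(0,260,5):
    x=np.where(m[v])[0]
    if len(x)<10: continue
    L.append(onz(c,(x.min(),v),64)[:2]);Rr.append(onz(c,(x.max(),v),64)[:2])
for q in (L,Rr):
    q=np.array(q); p=np.polyfit(q[:,1],q[:,0],1); r=q[:,0]-np.polyval(p,q[:,1]); k=abs(r-np.median(r))<3; p=np.polyfit(q[k,1],q[k,0],1); print('edge slope',p[0].round(4),'x@134',np.polyval(p,134),'x@206',np.polyval(p,206),k.sum(),len(q))
# orange circle
m=cv2.inRange(hsv,(5,130,80),(17,255,255)); cs,_=cv2.findContours(m,cv2.RETR_EXTERNAL,cv2.CHAIN_APPROX_NONE); q=max(cs,key=cv2.contourArea)[:,0]
P=np.array([onz(c,x,64)[:2] for x in q if x[1]>3]); A=np.c_[2*P,np.ones(len(P))]; s=np.linalg.lstsq(A,(P**2).sum(1),rcond=None)[0]; print('orange',s[:2],'r',np.sqrt(s[2]+s[:2]@s[:2]))
# rack
c=pickle.load(open('r1.pkl','rb'))['cam']
for n,uv in dict(u1a=(228,150),u1b=(256,231),u2a=(248,142),u2b=(273,226),u3a=(280,131),u3b=(306,216),u4a=(303,125),u4b=(325,210)).items(): print(n,onz(c,uv,55))
E
python3 b.py; python3 - <<'E'
import cv2
im=cv2.imread('pics/r1.png')[100:250,200:350]
cv2.imwrite('pics/r1z.png',cv2.resize(im,None,fx=4,fy=4,interpolation=cv2.INTER_NEAREST))
E
```

```text
L0 [454.1 246.4  64. ]
L1 [448.3  52.7  64. ]
R0 [613.3 241.4  64. ]
R1 [614.4  47.9  64. ]
mk1 [515.8 151.4  64. ]
mk2 [515.8 117.8  64. ]
pl [472.  208.7  64. ]
pr [596.5 204.8  64. ]
pb [532.3 143.5  64. ]
dl [479.9 208.4  64. ]
dr [590.6 205.   64. ]
edge slope -0.0009 x@134 453.6057298249321 x@206 453.5421501905132 52 52
edge slope -0.0192 x@134 614.1682142551198 x@206 612.788951626316 4 52
orange [534.5 201. ] r 44.79998562753853
u1a [ 464.1 -243.6   55. ]
u1b [ 492.4 -342.5   55. ]
u2a [ 486.5 -235.3   55. ]
u2b [ 513.  -336.3   55. ]
u3a [ 521.5 -224.2   55. ]
u3b [ 552.2 -324.2   55. ]
u4a [ 546.3 -218.3   55. ]
u4b [ 574.4 -317.1   55. ]
```

View pics/r1z.png

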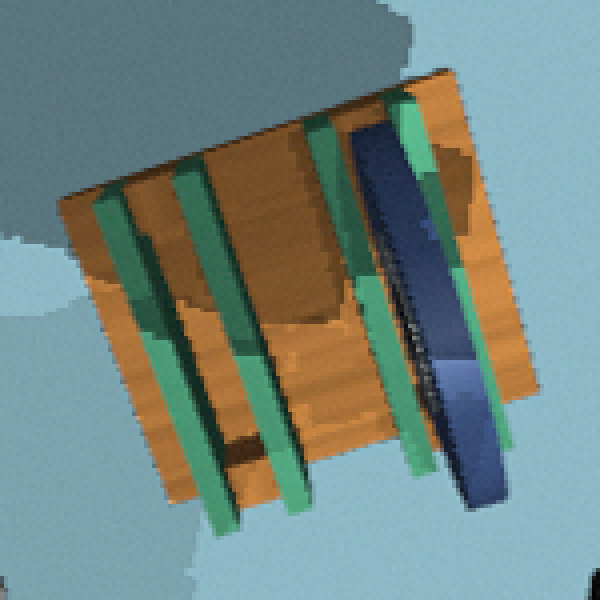

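step_arm([
  {"translation": [-3.4, 9.7, 0], "twist": 0.02, "hand": 1},
  {"translation": [-3.4, 9.7, 0], "twist": 0.02, "hand": 1},
  {"translation": [-3.4, 9.7, 0], "twist": 0.02, "hand": 1},
  {"translation": [-3.4, 9.7, -4], "twist": 0.02, "hand": 1},
  {"translation": [-3.4, 9.7, -5.5], "twist": 0.02, "hand": 1},
])

```text
clock: 3.7
tcp_pos: [491.8, 203.3, 250.0]
eef_rot: [3.14, 0.004, 1.554]
force: [0.1, -1.0, -0.8]
opening: 0.1
```

step_arm([
  {"translation": [0, 0, -1], "twist": 0, "hand": 1},
  {"translation": [0, 0, -1.5], "twist": 0, "hand": 1},
  {"translation": [0, 0, -2], "twist": 0, "hand": 1},
  {"translation": [0, 0, -2.5], "twist": 0, "hand": 1},
  {"translation": [0, 0, -3.0], "twist": 0, "hand": 1},
])

```text
clock: 4.2
tcp_pos: [490.4, 203.5, 220.7]
eef_rot: [-3.141, 0.005, 1.554]
force: [-23.5, -2.0, 35.0]
opening: 0.1
```

```bash
python3 - <<'E'
from h import *
c,a=snap('wrist');c2,b=snap('side')
x,y=proj(c2,(534,206,64)).astype(int)
b=cv2.resize(b[y-48:y+48,x-64:x+64],(512,384))
cv2.imwrite('pics/p1.png',cv2.cvtColor(cv2.resize(np.hstack([a,b]),(800,300)),cv2.COLOR_RGB2BGR)); s=arm.observe();print(s['tcp_pos'],s['force'],s['wrist_torque'])
E
```

```text
[489.69812833 203.6647561  220.19268024] [-13.53037912   0.19329863   9.40960102] [-0.08314381  2.64057182 -0.05091352]
```

View pics/p1.png

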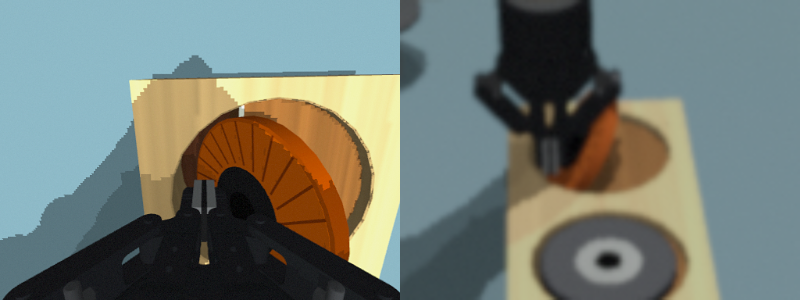

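step_arm([
  {"translation": [-0.1, 0, 0.5], "twist": 0, "hand": 1},
  {"translation": [-0.2, 0, 1.5], "twist": 0, "hand": 1},
  {"translation": [-0.2, 0, 4], "twist": 0, "hand": 1},
  {"translation": [-0.2, 0, 8], "twist": 0, "hand": -1},
  {"translation": [-0.2, -5, 13], "twist": 0, "hand": -1},
])

```text
clock: 4.8
tcp_pos: [487.9, 172.3, 338.7]
eef_rot: [3.14, 0.0, 1.561]
force: [1.7, -0.1, 0.8]
opening: 28.6
```

step_arm([
  {"translation": [3, -10, 5], "twist": 0, "hand": -1},
  {"translation": [3, -10, 5], "twist": 0, "hand": -1},
  {"translation": [3, -10, 5], "twist": 0, "hand": -1},
  {"translation": [3, -10, 5], "twist": 0, "hand": -1},
  {"translation": [3, -10, 5], "twist": 0, "hand": -1},
])

```text
clock: 5.3
tcp_pos: [517.7, 73.0, 388.9]
eef_rot: [3.139, -0.0, 1.561]
force: [-0.8, 1.6, -1.4]
opening: 85.3
```

```bash
python3 w.py d1 sanding_disc_center; python3 - <<'E'
from h import *
c,b=snap('side'); c3,b3=snap('scene')
P=[]
for n,(c,b) in dict(side=(c,b),scene=(c3,b3)).items():
    print(n,arm.place_of('sanding_disc_center',n)[:1])
    x,y=proj(c,(534,206,80)).astype(int); x=np.clip(x,64,448);y=np.clip(y,48,336)
    P.append(cv2.resize(b[y-48:y+48,x-64:x+64],(400,300),interpolation=cv2.INTER_NEAREST)); print(x,y)
w=cv2.cvtColor(cv2.imread('pics/d1.png'),cv2.COLOR_BGR2RGB)
cv2.imwrite('pics/p2.png',cv2.cvtColor(np.hstack([np.vstack(P)[:,:],cv2.resize(w,(400,300))[[0]*0+list(range(300))+[299]*300]]),cv2.COLOR_RGB2BGR))
E
```

```text
[517.4  73.7 388.4] [ 3.1 -0.   1.6] 5.35
sanding_disc_center [([250.2, 34.6], 0.84, array([511.3, 204.8,  64. ]))]
side [{'at': [245.2, 141.4], 'conf': 0.82}]
257 136
scene [{'at': [340.3, 234.2], 'conf': 0.95}]
338 230
```

View pics/p2.png

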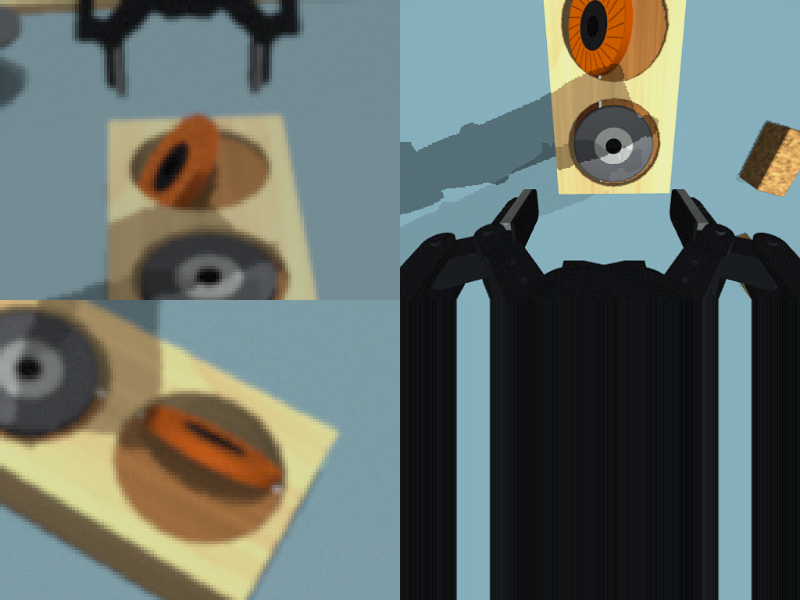

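step_arm([
  {"translation": [0, 6, -3], "twist": 0, "hand": -1},
  {"translation": [0, 6, -3], "twist": 0, "hand": -1},
  {"translation": [0, 6, -3], "twist": 0, "hand": -1},
  {"translation": [0, 6, -3], "twist": 0, "hand": -1},
  {"translation": [0, 6, -3], "twist": 0, "hand": -1},
])

```text
clock: 6.1
tcp_pos: [517.8, 132.5, 358.4]
eef_rot: [3.141, 0.001, 1.562]
force: [-0.1, -0.2, 0.1]
opening: 85.4
```

```bash
cat > fit.py <<'E'
from h import *
from scipy.optimize import differential_evolution
np.set_printoptions(precision=3,suppress=True)
PK=np.array([534,206,64.])
t=np.linspace(0,2*np.pi,60,endpoint=False)
mouth=PK+np.c_[62*np.cos(t),62*np.sin(t),0*t]
V=[]
for n in ['wrist','side','scene']:
    c,im=snap(n,n+'_f.png'); hsv=cv2.cvtColor(im,cv2.COLOR_RGB2HSV); S=4
    m=cv2.inRange(hsv,(4,165,60),(16,255,255))
    uv=proj(c,PK); k=(260 if n=='wrist' else 45)
    box=np.zeros_like(m); cv2.circle(box,tuple(uv.astype(int)),110 if n=='wrist' else 40,255,-1); m&=box
    q=cv2.findNonZero(m); h=cv2.convexHull(q); M=np.zeros((384*S,512*S),np.uint8); cv2.fillConvexPoly(M,h*S+S//2,1)
    V.append((n,c,M,S)); print(n,len(q),cv2.boundingRect(q))
def disc(p):
    cx,cy,cz,tilt,yaw=p
    a=R.from_euler('zy',[yaw,-tilt]).as_matrix()  # normal leans to -x
    return np.vstack([np.array([cx,cy,cz])+np.c_[54*np.cos(t),54*np.sin(t),0*t+s]@a.T for s in(-5,5)])
def fill(c,P,S):
    M=np.zeros((384*S,512*S),np.uint8); cv2.fillConvexPoly(M,cv2.convexHull(np.array([proj(c,x)*S+S/2 for x in P]).astype(np.int32)),1); return M
MM=[fill(c,mouth,S) for n,c,M,S in V]
def cost(p,full=False):
    P=disc(p); up=P[P[:,2]>64]; r=[]
    for (n,c,M,S),mm in zip(V,MM):
        A=fill(c,P,S); vis=mm.copy()
        if len(up)>2: vis|=fill(c,up,S)
        A&=vis; r.append(1-(A&M).sum()/max(1,(A|M).sum()))
    return r if full else sum(r)
b=[(490,540),(192,220),(40,75),(.7,1.5),(-.5,.5)]
r=differential_evolution(cost,b,maxiter=30,popsize=8,seed=1,tol=1e-4,polish=False)
p=r.x; print(p,cost(p,True)); P=disc(p); i=P[:,2].argmax(); a=R.from_euler('zy',[p[4],-p[3]]).as_matrix()
print('rim top (mid thickness)',p[:3]+54*a[:,0],'low',p[:3]-54*a[:,0])
s=arm.observe();print(s['tcp_pos'],s['eef_rot'],s['clock'])
E
time python3 fit.py
```

```text
wrist 13052 (215, 25, 130, 182)
side 406 (237, 126, 26, 28)
scene 485 (320, 216, 44, 27)
[511.018 208.251  54.62    0.861  -0.487] [np.float64(0.5291202065762337), np.float64(0.10813056379821961), np.float64(0.06776066086179955)]
rim top (mid thickness) [542.13  182.987  90.812] low [479.906 233.514  18.429]
[517.837 132.442 358.541] [3.14  0.    1.562] 6.25
real	1m3.976s
user	0m45.964s
sys	0m15.312s
```

View pics/wrist_f.png

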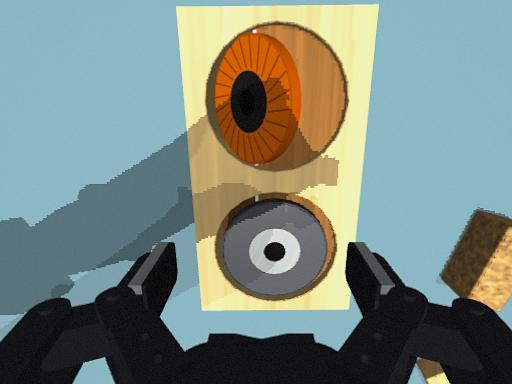

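```bash
sed -i 's/(4,165,60),(16,255,255))/(4,225 if n=="wrist" else 165,60),(16,255,255))/; s/S=4$/S=1 if n=="wrist" else 3/' fit.py; sed -i "s/    q=cv2.findNonZero/    m=cv2.morphologyEx(m,cv2.MORPH_OPEN,np.ones((3,3)) if n=='wrist' else np.ones((1,1)))\n    q=cv2.findNonZero/; s/maxiter=30/maxiter=25/" fit.py; time python3 fit.py
```

```text
wrist 7040 (215, 33, 86, 131)
side 408 (237, 126, 26, 28)
scene 483 (320, 216, 44, 27)
[511.635 205.937  55.848   0.869  -0.126] [np.float64(0.01649802023757152), np.float64(0.14852095316351688), np.float64(0.055141879653853865)]
rim top (mid thickness) [546.234 199.133  96.746] low [477.036 212.74   14.951]
[517.703 132.846 358.438] [3.14  0.    1.562] 6.4
real	0m38.337s
user	0m28.552s
sys	0m5.451s
```

```bash
sed '/^r=differential/,$d' fit.py > g.py; cat >> g.py <<'E'
for T in (.87,.95,1.0,1.05,1.1,1.15,1.2,1.3):
    cz=4+5*np.cos(T)+54*np.sin(T); cx=514-(5+(54-cz)*np.cos(T))/np.sin(T)
    best=min((cost((cx,cy,cz,T,y)),cy,y) for cy in (203,206,209) for y in(-.15,-.05,.05)); print(T,cx,cz,best,np.array(cost((cx,best[1],cz,T,best[2]),True)))
E
python3 g.py; python3 - <<'E'
import sys; sys.path.insert(0,'.')
from h import *
o=[]
c=cam('side'); im=cv2.imread('pics/side_f.png')
x,y=proj(c,(534,206,70)).astype(int); k=30
o=cv2.resize(im[y-k:y+k,x-k:x+k],None,fx=9,fy=9,interpolation=cv2.INTER_NEAREST); print(x,y)
cv2.imwrite('pics/sz.png',o)
E
```

```text
wrist 7034 (215, 34, 86, 130)
side 409 (237, 126, 26, 28)
scene 481 (320, 216, 44, 27)
0.87 502.81646011391615 48.49789533557728 (np.float64(0.7114293874317498), 206, -0.15) [0.264 0.181 0.267]
0.95 505.5882153923726 50.832852705945605 (np.float64(0.6718856841252443), 206, -0.15) [0.211 0.168 0.293]
1.0 506.86433879612355 52.14094470896711 (np.float64(0.8173106987627193), 206, 0.05) [0.191 0.188 0.438]
1.05 507.85073560497113 53.32870942153555 (np.float64(0.9966163767170193), 206, 0.05) [0.219 0.227 0.551]
1.1 508.58974849472077 54.3931780504454 (np.float64(0.9395459195394169), 206, -0.15) [0.259 0.269 0.411]
1.15 509.11810099842006 55.33168997848892 (np.float64(0.9079676668966722), 206, -0.05) [0.307 0.322 0.279]
1.2 509.468144843494 56.14189941461358 (np.float64(0.987067809768325), 206, -0.15) [0.364 0.375 0.248]
1.3 509.7463634915855 57.36963615565136 (np.float64(1.2265515944602998), 206, -0.05) [0.488 0.483 0.255]
257 139
```

View pics/sz.png

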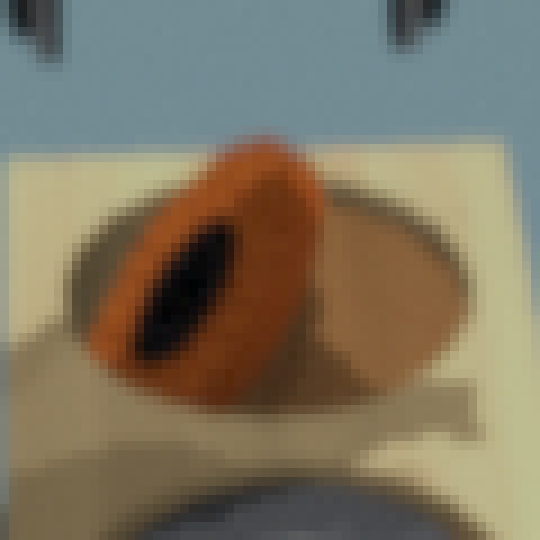

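step_arm([
  {"translation": [0, 7.3, 0], "twist": -0.05, "hand": -1},
  {"translation": [0, 7.3, 0], "twist": -0.05, "hand": -1},
  {"translation": [0, 7.3, -4], "twist": -0.05, "hand": -1},
  {"translation": [0, 7.3, -8.5], "twist": -0.05, "hand": -1},
  {"translation": [0, 7.3, -11], "twist": -0.05, "hand": -1},
], force=20)

```text
clock: 7.05
tcp_pos: [516.7, 205.8, 245.4]
eef_rot: [-3.14, 0.002, 1.513]
force: [0.1, -0.7, -0.5]
opening: 85.7
```

step_arm([
  {"translation": [0, 0, 0], "twist": 0, "hand": -0.5},
  {"translation": [0, 0, 0], "twist": 0, "hand": 0.0},
  {"translation": [0, 0, 0], "twist": 0, "hand": 0.2},
  {"translation": [0, 0, 0], "twist": 0, "hand": 0.4},
  {"translation": [0, 0, 0], "twist": 0, "hand": 0.4},
], force=20)

```text
clock: 7.55
tcp_pos: [517.4, 206.0, 246.9]
eef_rot: [3.141, 0.0, 1.513]
force: [1.3, 0.3, 0.2]
opening: 25.7
```

step_arm([
  {"translation": [0, 0, 0], "twist": 0, "hand": 0.6},
  {"translation": [0, 0, 0], "twist": 0, "hand": 0.8},
  {"translation": [0, 0, 0], "twist": 0, "hand": 0.8},
  {"translation": [0, 0, 0], "twist": 0, "hand": 1},
  {"translation": [0, 0, 0], "twist": 0, "hand": 1},
], force=20)

```text
clock: 8.05
tcp_pos: [516.6, 206.3, 247.8]
eef_rot: [3.142, 0.001, 1.514]
force: [-5.0, -0.8, 11.1]
opening: 18.0
```

```bash
python3 - <<'E'
from h import *
c,a=snap('wrist');c2,b=snap('side')
x,y=proj(c2,(514,206,80)).astype(int)
b=cv2.resize(b[y-36:y+36,x-48:x+48],(512,384),interpolation=cv2.INTER_NEAREST)
cv2.imwrite('pics/p3.png',cv2.cvtColor(cv2.resize(np.hstack([a,b]),(800,300)),cv2.COLOR_RGB2BGR)); s=arm.observe();print(s['tcp_pos'],s['force'],s['wrist_torque'],s['opening'])
E
```

```text
[516.596251   206.2858802  247.77980662] [-4.33861648 -0.97829992 11.21114484] [-0.15712465  1.60293155  0.13025214] 17.65747800236584
```

View pics/p3.png

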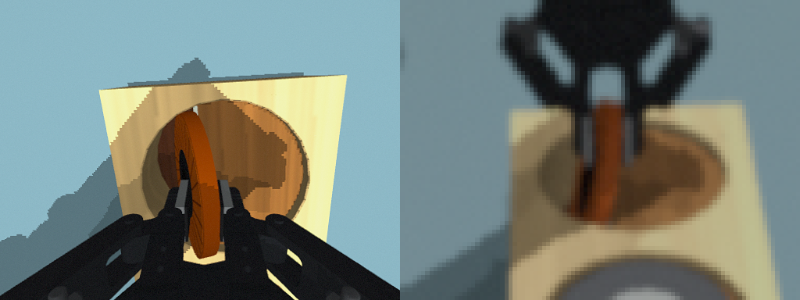

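step_arm([
  {"translation": [-0.2, 0, 0], "twist": 0, "hand": 1},
  {"translation": [-0.2, 0, 0.3], "twist": 0, "hand": 1},
  {"translation": [-0.2, 0, 0.6], "twist": 0, "hand": 1},
  {"translation": [-0.2, 0, 0.9], "twist": 0, "hand": 1},
  {"translation": [-0.2, 0, 1.2], "twist": 0, "hand": 1},
], force=60)

```text
clock: 8.65
tcp_pos: [510.1, 206.6, 257.7]
eef_rot: [-3.131, 0.004, 1.518]
force: [-12.5, 3.0, -6.2]
opening: 9.8
```

step_arm([
  {"translation": [0, 0, 1], "twist": 0, "hand": 1},
  {"translation": [0, 0, 2], "twist": 0, "hand": 1},
  {"translation": [0, 0, 3], "twist": 0, "hand": 1},
  {"translation": [0, 0, 5], "twist": 0, "hand": 1},
  {"translation": [0, 0, 7], "twist": 0, "hand": 1},
])

```text
clock: 9.15
tcp_pos: [510.8, 206.2, 329.2]
eef_rot: [-3.133, 0.004, 1.517]
force: [-0.1, 0.2, -1.6]
opening: 9.7
```

step_arm([
  {"translation": [0, -2, 5], "twist": 0, "hand": 1},
  {"translation": [0, -6, 7], "twist": 0.1, "hand": 1},
  {"translation": [0, -10, 7.5], "twist": 0.2, "hand": 1},
  {"translation": [0, -14, 7.5], "twist": 0.3, "hand": 1},
  {"translation": [0, -18, 7.5], "twist": 0.33, "hand": 1},
])

```text
clock: 9.65
tcp_pos: [511.0, 24.2, 405.9]
eef_rot: [-3.136, 0.006, 1.849]
force: [0.2, -0.1, -1.1]
opening: 9.3
```

step_arm([
  {"translation": [0, -4, 0], "twist": 0, "hand": 1},
  {"translation": [0, -8, 0], "twist": 0, "hand": 1},
  {"translation": [0, -12, 0], "twist": 0, "hand": 1},
  {"translation": [0, -16, 0], "twist": 0, "hand": 1},
  {"translation": [0, -20, 0], "twist": 0, "hand": 1},
])

```text
clock: 10.15
tcp_pos: [511.0, -178.1, 407.3]
eef_rot: [-3.138, 0.008, 1.848]
force: [0.6, 0.3, -0.9]
opening: 9.0
```

step_arm([
  {"translation": [0, -4, 0], "twist": 0, "hand": 1},
  {"translation": [0, -8, 0], "twist": 0, "hand": 1},
  {"translation": [0, -12, 0], "twist": 0, "hand": 1},
  {"translation": [0, -16, 0], "twist": 0, "hand": 1},
  {"translation": [0, -19, 0], "twist": 0, "hand": 1},
])

```text
clock: 10.65
tcp_pos: [510.1, -371.9, 408.5]
eef_rot: [-3.139, 0.01, 1.845]
force: [-0.7, -0.1, -1.2]
opening: 9.0
```

```bash
python3 w.py r2 free_slot worn_disc_center sanding_disc_center; python3 - <<'E'
import sys; sys.path.insert(0,'.')
from h import *
np.set_printoptions(precision=1,suppress=True)
c,im=snap('side','s2.png'); d=arm.place_of('sanding_disc_center','side'); c3,im3=snap('scene','sc2.png'); d3=arm.place_of('sanding_disc_center','scene'); print(d[:1],d3[:1])
if d and d3: print(tri([ray(c,d[0]['at']),ray(c3,d3[0]['at'])]))
w=cv2.imread('pics/r2.png')
def crop(n,c):
    x,y=proj(c,(508,-370,230)).astype(int); im=cv2.imread('pics/'+n); x=np.clip(x,64,448);y=np.clip(y,58,326); return cv2.resize(im[y-58:y+58,x-64:x+64],(331,300),interpolation=cv2.INTER_NEAREST)
cv2.imwrite('pics/p4.png',np.hstack([cv2.resize(w,(400,300)),crop('s2.png',c)]))
E
```

```text
[ 508.9 -377.   408.1] [-3.1  0.   1.8] 10.7
free_slot [([260.3, 88.7], 0.96, array([ 487.8, -293.2,   66. ]))]
worn_disc_center [([324.4, 88.7], 0.75, array([ 550.1, -275.7,   66. ]))]
sanding_disc_center []
[{'at': [261.8, 308.0], 'conf': 0.86}] [{'at': [138.1, 82.9], 'conf': 0.69}]
(array([ 511.1, -365. ,  211.3]), [np.float64(4.469171053064666), np.float64(4.469171053064655)])
```

View pics/p4.png

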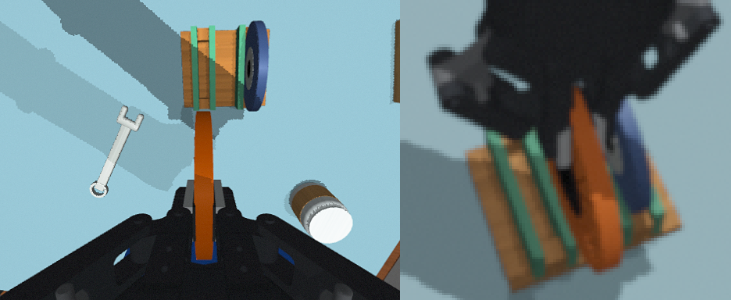

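```bash
cat > fit2.py <<'E'
from h import *
from scipy.optimize import differential_evolution
np.set_printoptions(precision=3,suppress=True)
t=np.linspace(0,2*np.pi,60,endpoint=False)
s0=arm.observe(); T0=np.array(s0['tcp_pos']); print(T0,s0['eef_rot'],s0['clock'])
V=[];pan=[]
for n in ['wrist','side','scene']:
    c,im=snap(n); hsv=cv2.cvtColor(im,cv2.COLOR_RGB2HSV)
    m=cv2.inRange(hsv,(3,205,40),(15,255,255)); g=T0+[0,0,-195]
    box=np.zeros_like(m); cv2.circle(box,tuple(proj(c,g).astype(int)),150 if n=='wrist' else 45,255,-1); m&=box
    N,l,st,_=cv2.connectedComponentsWithStats(m); m=((l==1+st[1:,4].argmax())*1).astype(np.uint8)
    dark=(hsv[...,2]<75)|((hsv[...,1]<60)&(hsv[...,2]<170)); V.append((n,c,m,~dark)); print(n,m.sum(),cv2.boundingRect(m))
    v=im.copy(); v[m>0]=[0,255,0]; x,y=proj(c,g).astype(int); x=np.clip(x,64,448);y=np.clip(y,64,320)
    pan.append(cv2.resize(v if n=='wrist' else v[y-48:y+48,x-64:x+64],(266,200)))
cv2.imwrite('pics/p5.png',cv2.cvtColor(np.hstack(pan),cv2.COLOR_RGB2BGR))
def A(p): return R.from_euler('zy',[p[4],np.pi/2+p[3]]).as_matrix()
def cost(p,full=False):
    a=A(p); P=np.vstack([p[:3]+T0+np.c_[54*np.cos(t),54*np.sin(t),0*t+s]@a.T for s in(-5,5)]); r=[]
    for n,c,m,ok in V:
        M=np.zeros((384,512),np.uint8); cv2.fillConvexPoly(M,np.round(cv2.convexHull(np.array([proj(c,x) for x in P],np.float32))*16).astype(np.int32),1,shift=4)
        r.append(1-((M&m)[ok].sum())/((M|m)[ok].sum()))
    return r if full else sum(r)
r=differential_evolution(cost,[(-10,10),(-20,20),(-215,-175),(-.25,.25),(.1,.45)],maxiter=30,popsize=8,seed=1,polish=False)
print('rel to TCP',r.x,cost(r.x,True))
E
time python3 fit2.py
```

```text
[ 511.343 -366.966  407.945] [-3.139  0.008  1.85 ] 11.05
wrist 4177 (248, 142, 26, 190)
side 9 (266, 332, 3, 7)
scene 239 (133, 64, 25, 33)
rel to TCP [  -5.272   -8.261 -187.329    0.087    0.22 ] [np.float64(0.41106454316848284), np.float64(0.9873772791023843), np.float64(0.5114678899082569)]
real	0m7.617s
user	0m5.297s
sys	0m0.284s
```

View pics/p5.png

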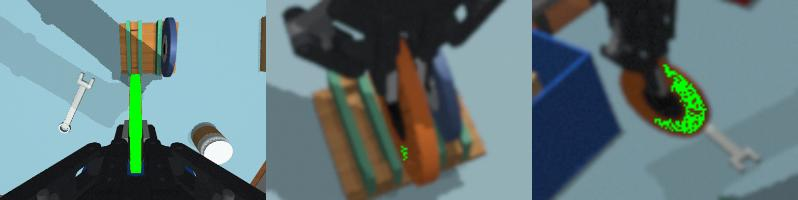

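```bash
sed -i "s/for n in \['wrist','side','scene'\]/for n in ['wrist','scene']/; s/(3,205,40),(15,255,255)/(3,205 if n=='wrist' else 130,30),(16,255,255)/; s/m=((l==/m=cv2.morphologyEx(((l==/; s/\*1).astype(np.uint8)$/*1).astype(np.uint8),cv2.MORPH_CLOSE,np.ones((3,3)))/; s/maxiter=30,popsize=8/maxiter=50,popsize=10/" fit2.py
cat >> fit2.py <<'E'
a=A(r.x);print('normal',a[:,2])
for n,c,m,ok in V:
    P=np.vstack([r.x[:3]+T0+np.c_[54*np.cos(t),54*np.sin(t),0*t+s]@a.T for s in(-5,5)]); q=np.array([proj(c,x) for x in P]); print(n,'mask',cv2.boundingRect(m),'fit',q.min(0),q.max(0)-q.min(0))
E
python3 fit2.py
```

```text
[ 511.204 -367.393  407.684] [-3.139  0.008  1.849] 11.2
wrist 4185 (248, 142, 26, 190)
scene 691 (117, 61, 41, 37)
rel to TCP [  -1.669   -7.107 -190.898    0.025    0.316] [np.float64(0.4470284237726099), np.float64(0.21739130434782605)]
normal [ 1.     0.    -0.025]
wrist mask (248, 142, 26, 190) fit [222.86  149.776] [ 67.602 187.749]
scene mask (117, 61, 41, 37) fit [117.346  57.011] [38.492 41.279]
```

```bash
sed -i "s/from_euler('zy'/from_euler('ZY'/" fit2.py; python3 fit2.py
```

```text
[ 511.107 -367.714  407.528] [-3.138  0.008  1.849] 11.3
wrist 4190 (248, 142, 26, 190)
scene 693 (117, 61, 41, 37)
rel to TCP [   1.12    -2.988 -192.077    0.011    0.275] [np.float64(0.03246000463714349), np.float64(0.09672619047619047)]
normal [ 0.962  0.271 -0.011]
wrist mask (248, 142, 26, 190) fit [249.023 143.024] [ 23.509 187.902]
scene mask (117, 61, 41, 37) fit [114.916  59.623] [44.244 39.178]
```

```bash
cat > k.py <<'E'
from h import *
import pickle,sys
np.set_printoptions(precision=2,suppress=True)
f=sys.argv[1]; c=pickle.load(open(f+'.pkl','rb'))['cam']; im=cv2.imread('pics/%s.png'%f); hsv=cv2.cvtColor(im,cv2.COLOR_BGR2HSV)
m=cv2.inRange(hsv,(60,80,30),(86,255,255)); N,l,st,ce=cv2.connectedComponentsWithStats(m)
o=[i for i in range(1,N) if st[i,4]>60]; print(st[o])
o=sorted(o,key=lambda i:ce[i][0])[:2]
Q=[]
for v in range(384):
    a=np.where(l[v]==o[0])[0]; b=np.where(l[v]==o[1])[0]
    if len(a) and len(b): Q.append((onz(c,((a.max()+b.min())/2,v),45)[:2],b.min()-a.max()-1))
P=np.array([q[0] for q in Q]); p=np.polyfit(P[:,1],P[:,0],1); print('yaw',np.arctan(-p[0]),'x at y=-290,-293,-296',np.polyval(p,[-290,-293,-296]),'rms',np.std(P[:,0]-np.polyval(p,P[:,1])),'gap px',np.median([q[1] for q in Q]))
for i in o:
    for v in (st[i,1],st[i,1]+st[i,3]-1):
        u=np.where(l[v]==i)[0].mean(); print('end',onz(c,(u,v),45))
    
E
python3 k.py r2; python3 k.py r1
```

```text
[[ 301   31   14  110 1176]
 [ 244   33   11  109  815]
 [ 267   32    9  109  758]]
yaw 0.29815854417527 x at y=-290,-293,-296 [486.91 487.83 488.75] rms 0.2326818655875051 gap px 14.0
end [ 460.57 -244.87   45.  ]
end [ 492.63 -349.87   45.  ]
end [ 483.38 -237.51   45.  ]
end [ 515.34 -342.28   45.  ]
[[295 122  34  91 359]
 [276 129  34  91 598]
 [243 139  35  90 729]
 [223 145  37  89 818]]
yaw 0.29504788417830846 x at y=-290,-293,-296 [488.76 489.68 490.59] rms 0.7187098228241081 gap px 11.0
end [ 465.51 -239.68   45.  ]
end [ 491.47 -349.99   45.  ]
end [ 486.69 -233.36   45.  ]
end [ 512.72 -343.63   45.  ]
```

```bash
python3 w.py r3 free_slot worn_disc_center; python3 k.py r3
```

```text
[ 511.  -368.   407.4] [-3.1  0.   1.8] 11.45
free_slot [([260.0, 93.1], 0.61, array([ 488.8, -292.5,   66. ]))]
worn_disc_center [([321.7, 89.2], 0.79, array([ 547.5, -271.9,   66. ]))]
[[ 266   37    9  109  769]
 [ 300   36   13  109 1160]
 [ 243   38   11  108  805]]
yaw 0.29689409150500756 x at y=-290,-293,-296 [486.96 487.88 488.8 ] rms 0.26440000128164826 gap px 15.0
end [ 460.28 -245.07   45.  ]
end [ 490.85 -350.19   45.  ]
end [ 483.62 -237.46   45.  ]
end [ 517.18 -342.65   45.  ]
```

step_arm([
  {"translation": [-1.2, 3.8, 0], "twist": 0.02, "hand": 1},
  {"translation": [-2.4, 7.7, 0], "twist": 0.02, "hand": 1},
  {"translation": [-2.4, 7.7, -3], "twist": 0.02, "hand": 1},
  {"translation": [-2.4, 7.7, -6], "twist": 0.02, "hand": 1},
  {"translation": [-2.4, 7.7, -9], "twist": 0.02, "hand": 1},
])

```text
clock: 12.05
tcp_pos: [486.9, -290.9, 316.9]
eef_rot: [-3.139, 0.009, 1.868]
force: [-0.5, -0.2, -1.7]
opening: 9.7
```

step_arm([
  {"translation": [0, 0, 0], "twist": 0, "hand": 1},
  {"translation": [0, 0, 0], "twist": 0, "hand": 1},
  {"translation": [0, 0, 0], "twist": 0, "hand": 1},
  {"translation": [0, 0, 0], "twist": 0, "hand": 1},
  {"translation": [0, 0, 0], "twist": 0, "hand": 1},
])

```text
clock: 12.55
tcp_pos: [487.3, -291.1, 318.1]
eef_rot: [-3.14, 0.01, 1.868]
force: [-0.6, 0.9, -1.7]
opening: 9.0
```

```bash
python3 fit2.py; cat > v.py <<'E'
from h import *
c,a=snap('wrist');c2,b=snap('side')
x,y=proj(c2,(500,-290,90)).astype(int); y=min(y,332)
b=cv2.resize(b[y-48:y+48,x-64:x+64],(512,384),interpolation=cv2.INTER_NEAREST)
cv2.imwrite('pics/p6.png',cv2.cvtColor(cv2.resize(np.hstack([a,b]),(800,300)),cv2.COLOR_RGB2BGR))
E
```

```text
[ 487.261 -291.1    318.08 ] [-3.14   0.01   1.868] 12.55
wrist 4225 (248, 142, 26, 190)
scene 561 (156, 99, 38, 30)
rel to TCP [  -0.622   -1.683 -188.851    0.039    0.286] [np.float64(0.05833705856057214), np.float64(0.0796296296296296)]
normal [ 0.959  0.282 -0.039]
wrist mask (248, 142, 26, 190) fit [248.502 139.914] [ 24.221 192.484]
scene mask (156, 99, 38, 30) fit [154.634  95.039] [41.344 33.428]
```

step_arm([
  {"translation": [0, 0, -0.8], "twist": 0, "hand": 1},
  {"translation": [0, 0, -1.6], "twist": 0, "hand": 1},
  {"translation": [0, 0, -2.4], "twist": 0, "hand": 1},
  {"translation": [0, 0, -3.2], "twist": 0, "hand": 1},
  {"translation": [0, 0, -3.6], "twist": 0, "hand": 1},
])

```text
clock: 13.15
tcp_pos: [486.7, -290.9, 280.2]
eef_rot: [-3.139, 0.008, 1.868]
force: [0.3, -0.3, -1.0]
opening: 9.3
```

step_arm([
  {"translation": [0, 0, -0.4], "twist": 0, "hand": 1},
  {"translation": [0, 0, -0.8], "twist": 0, "hand": 1},
  {"translation": [0, 0, -1.1], "twist": 0, "hand": 1},
  {"translation": [0, 0, -1.4], "twist": 0, "hand": 1},
  {"translation": [0, 0, -1.7], "twist": 0, "hand": 1},
])

```text
clock: 13.65
tcp_pos: [486.8, -290.9, 263.2]
eef_rot: [-3.139, 0.009, 1.868]
force: [-0.6, -0.2, -0.2]
opening: 9.5
```

step_arm([
  {"translation": [0, 0, -0.1], "twist": 0, "hand": 1},
  {"translation": [0, 0, -0.2], "twist": 0, "hand": 1},
  {"translation": [0, 0, -0.3], "twist": 0, "hand": 1},
  {"translation": [0, 0, -0.4], "twist": 0, "hand": 1},
  {"translation": [0, 0, -0.5], "twist": 0, "hand": 1},
])

```text
clock: 14.15
tcp_pos: [486.9, -290.9, 258.2]
eef_rot: [-3.139, 0.009, 1.868]
force: [0.5, 0.2, -1.4]
opening: 9.4
```

step_arm([
  {"translation": [0, 0, -0.1], "twist": 0, "hand": 1},
  {"translation": [0, 0, -0.2], "twist": 0, "hand": 1},
  {"translation": [0, 0, -0.3], "twist": 0, "hand": 1},
  {"translation": [0, 0, -0.3], "twist": 0, "hand": 1},
  {"translation": [0, 0, -0.3], "twist": 0, "hand": 1},
])

```text
clock: 14.65
tcp_pos: [487.1, -291.3, 255.8]
eef_rot: [-3.14, 0.01, 1.868]
force: [0.3, -1.2, 5.0]
opening: 9.3
```

step_arm([
  {"translation": [0, 0, 0], "twist": 0, "hand": 0.7},
  {"translation": [0, 0, 0], "twist": 0, "hand": 0.6},
  {"translation": [0, 0, 0], "twist": 0, "hand": 0.5},
  {"translation": [0, 0, 0], "twist": 0, "hand": 0.4},
  {"translation": [0, 0, 0], "twist": 0, "hand": 0.4},
], force=20)

```text
clock: 15.15
tcp_pos: [487.1, -291.2, 255.6]
eef_rot: [-3.14, 0.01, 1.868]
force: [0.7, 0.2, 0.1]
opening: 25.3
```

step_arm([
  {"translation": [0, 0, 0.5], "twist": 0, "hand": 0.4},
  {"translation": [0, 0, 1.5], "twist": 0, "hand": 0.4},
  {"translation": [0, 0, 3.5], "twist": 0, "hand": 0.4},
  {"translation": [0, 0, 7], "twist": 0, "hand": 0.4},
  {"translation": [0, -2, 11], "twist": 0, "hand": 0.4},
])

```text
clock: 15.65
tcp_pos: [487.4, -308.5, 367.0]
eef_rot: [-3.14, 0.007, 1.873]
force: [1.0, -1.0, -0.0]
opening: 25.7
```

step_arm([
  {"translation": [0, -3, 3], "twist": 0, "hand": 0.4},
  {"translation": [0, -6, 3], "twist": 0, "hand": 0.4},
  {"translation": [0, -6, 3], "twist": 0, "hand": 0.4},
  {"translation": [0, -6, 3], "twist": 0, "hand": 0.4},
  {"translation": [0, -6, 3], "twist": 0, "hand": 0.4},
])

```text
clock: 16.15
tcp_pos: [487.5, -367.4, 397.1]
eef_rot: [-3.14, 0.006, 1.874]
force: [-0.2, 0.4, -0.5]
opening: 26.0
```

```bash
python3 v.py; python3 w.py e1 sanding_disc_center worn_disc_center; python3 - <<'E'
from h import *
np.set_printoptions(precision=1,suppress=True)
for n in ['sanding_disc_center','cutting_disc_center','worn_disc_center']:
    rs=[]
    for k in('wrist','side','scene'):
        if n==n and not rs and k!='wrist': pass
        c=cam(k); d=arm.place_of(n,k)
        if d and d[0]['conf']>.4: rs.append(ray(c,d[0]['at'])); print(k,onz(c,d[0]['at'],66))
        elif k!='wrist': print(k,'none')
    if len(rs)>1: print(n,*tri(rs))
E
```

```text
[ 487.7 -367.4  397. ] [-3.1  0.   1.9] 16.3
sanding_disc_center [([286.3, 102.2], 0.94, array([ 491.3, -292.4,   64. ])), ([285.2, 102.4], 0.33, array([ 490.3, -292.9,   64. ]))]
worn_disc_center [([347.6, 100.1], 0.72, array([ 548. , -272.5,   66. ]))]
wrist [ 491.2 -293.    66. ]
side [ 487.1 -287.8   66. ]
scene [ 452.2 -337.1   66. ]
sanding_disc_center [ 485.6 -301.   107.8] [np.float64(8.015657026653013), np.float64(7.667166543870504), np.float64(4.990351981510645)]
side none
scene [527.7  63.1  66. ]
wrist [ 548. -274.   66.]
side [ 551.4 -271.3   66. ]
scene [ 545.9 -280.4   66. ]
worn_disc_center [ 548.9 -275.    72.1] [np.float64(2.5320559207982685), np.float64(1.8759505761832171), np.float64(1.03984526345405)]
```

View pics/p6.png

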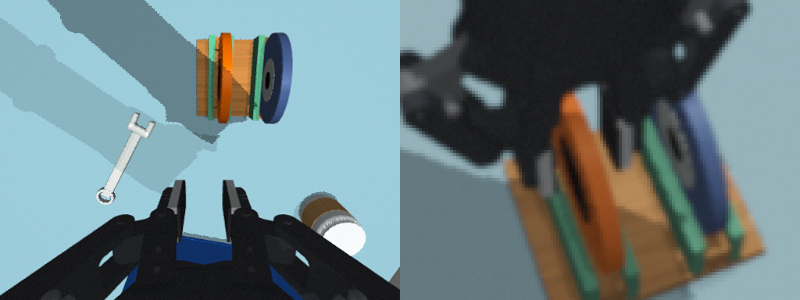

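```bash
sed "s/^T0=.*//; s/T0=np.array(s0\['tcp_pos'\])/T0=np.array([488,-293.8,261.])/; s/(-215,-175)/(-210,-180)/" fit2.py > fit3.py; python3 fit3.py; python3 - <<'E'
from h import *
np.set_printoptions(precision=1,suppress=True)
for n in ['sanding_disc_center','cutting_disc_center']:
    d=arm.place_of(n,'scene'); print(n,[(onz(cam('scene'),x['at'],66),x['conf']) for x in d])
E
```

```text
[ 488.  -293.8  261. ] [-3.139  0.007  1.873] 16.85
wrist 1846 (278, 41, 20, 115)
scene 465 (161, 116, 37, 24)
rel to TCP [   6.029    1.694 -203.911   -0.157    0.305] [np.float64(0.05484051482932284), np.float64(0.3150242326332795)]
normal [0.942 0.296 0.156]
wrist mask (278, 41, 20, 115) fit [278.557  41.303] [ 18.252 113.611]
scene mask (161, 116, 37, 24) fit [158.976 115.55 ] [38.945 34.496]
sanding_disc_center [(array([ 483.9, -292.5,   66. ]), 0.68)]
cutting_disc_center [(array([538.5,  71. ,  66. ]), 0.9)]
```

```bash
sed "s/\['wrist','scene'\]/['wrist']/; s/(-210,-180)/(-195.5,-194.5)/" fit3.py > fit4.py; python3 fit4.py
```

```text
[ 488.  -293.8  261. ] [-3.14   0.007  1.873] 17.05
wrist 1785 (278, 41, 20, 115)
rel to TCP [   2.783    0.844 -195.35    -0.018    0.29 ] [np.float64(0.03948832035595107)]
normal [0.958 0.286 0.018]
wrist mask (278, 41, 20, 115) fit [278.441  39.494] [ 19.002 116.85 ]
```

```bash
python3 -c "
from rig import arm
print(arm.job_done())"
```

```text
the job is handed in; nothing more can be done
None
```

The orange disc now stands upright in the rack's empty slot, and I handed the job in at about 17 s of the 59 s allowed. No verdict was reported.

**What I did:** I tipped the disc with the shut fingers. It stayed leaning, and I gripped its raised edge and lifted it clear. I lowered it into the slot until I felt about 5 N of contact, then opened the fingers to 25 mm and backed away.

**Last checks:**
- **Orange disc:** a wrist-only fit, with the height fixed at the text's 66 mm, put its centre about 3 mm across and 1 mm along from my estimate of the slot centre. Its axis was within 0.03 rad of the slot's.
- **Blue disc:** about 4 mm from its first measured position, within measurement noise.
- **Grey disc:** about 8 mm from its first-turn position and 10 mm from the early wrist reading, near the 12 mm limit. This rests on a single scene-camera detection, and the robot never touched the disc, so I put the difference down to measurement noise.

**Checks that disagreed:**
- The disc first leaned at about 50 degrees, not the stated 60 to 80. It appeared to be hung up on the well wall, and closing the gripper stood it upright.
- A final fit using the wrist and scene cameras together was poor. It gave a lean of 0.16 rad and an offset of about 6 mm, probably because the rack and the blue disc hid part of the orange disc from the scene camera.
- Single-camera readings of the disc's centre varied by about 7 mm in x and 5 mm in y.

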